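# Show the hidden rock marker to the camera with a mirror panel

### The arm

A 6-joint arm with a two-finger parallel gripper is mounted at the origin on the work surface. World frame = base frame: x ahead of the robot, y to its left, z up, the work surface at z = 0. Lengths are in m, angles in rad, forces in N, time in s.
With the tool pointing down it reaches from about 0.3 to 0.85 m from the base axis. Payload 4.2 kg.
Tool frame: the origin (TCP) lies on the centre line of the jaws, within the pads' length; the fingertips stand r.nose_length ahead of it and the grasp point (between the pads) lies 3 mm ahead of it (r.nose_length is the distance from the TCP to the fingertips, in m); z points along the fingers, y is the line along which they close (so a half turn about z gives the same grasp; the last joint's range is limited). The gripper opens to 91 mm and grips with 3 to 60 N. Pads are 32 mm wide; open, the fingers measure 118 mm over their backs; the gripper's body (76 mm by 178 mm) begins 60 mm behind the grasp point.
Start: joints at [-1.246, 0.32, 1.565, -0, 1.257, -0.02], TCP at [0.194, -0.541, 0.236] pointing down, gripper open.
Joint ranges: [-3.11, 3.11], [-0.84, 2.01], [0.21, 2.61], [-1.34, 4.49], [0.05, 2.63], [-2.56, 2.56]. Speed limits (rad/s): [2.57, 2.57, 3.14, 3.14, 3.14, 3.14].

### API

Orientations are given as a unit quaternion [w, x, y, z].
In Python, from rig import r gives the robot as it stands.
- The arm moves only by the tool step_arm, never from a script. Its argument "moves" is a list that holds one entry, the list of rows, each a list of 5 numbers: the shift along the world's x, y, z in cm, then the turn about the world's z in degrees, then the closure in counts, from 0 (fully open) to 255 (shut). In form: [[[x, y, z, roll, grip], ...]]. A call has 1 to 20 rows; each row shifts and turns the commanded pose from where the row before left it; what a row does not reach is not made up. A row lasts 1/12 s, in which the tool goes at most 41.7 mm and 7.16 degrees, less where a joint would pass 70% of its speed; a pose out of reach is approached as far as the arm can. A call is refused whole if a number of a shift passes 4.17 or a number of a turn 7.16, either way. A call with a gripper value outside its range is refused whole. The fingers move at their own pace and stop on an object; the grip force is fixed at half the most. Time passes only in rows, so rows that do not move let the fingers close. It gives the time, the measured TCP pose, the force, the opening and the grip force at its end, in the units of the state.
- r.state(): the state, without advancing time (a new reading comes with each control period).
- r.read_camera(name): name is "scene" or "top"; returns (picture, depth): 420x560x3 uint8, blue, green, red; 420x560 float32, m along the optical axis (not along the pixel's ray), 0 where there is no reading.
- r.camera_model(name): a dict with "fx", "fy", "cx", "cy" (pixels), "R" (3x3) and "t" (3): a world point X has camera coordinates R X + t. Camera axes: x right, y down, z forward; pixel columns grow to the right and rows downward; lengths in m; the calibration is good to about 2 mm. A picture is of the moment at which its call begins. camera_model takes no time and is no camera call.
- r.finish_job(): hands the job in; it is judged then, once.
The state is a dict: "time_s": time; "joint_pos": joint angles; "joint_velocities": joint speeds; "joint_efforts": joint torques, N m; "tool_pos": TCP position; "orientation": TCP orientation; "force": force on the tool from outside, world axes, zero at the start; "moment": the same for the moment, N m; "gripper_width": finger opening in m; "finger_force": force on a finger pad.
Only numpy, scipy, OpenCV 4.12 (cv2) and the standard library are available. Lean on these libraries where they do the work, as an engineer would, in place of code of your own. Each camera call takes 0.05 s, during which the arm holds its last target. There are 200 camera calls.

### The job

Slide the mirror panel (blue grip bar) straight up out of the slotted rack by its top edge, leaving the two paint sample panels in their slots. Hold it upright above the yellow pivot cap of the sighting stand, at the height of the camera lens, with the silver face turned so that the lens sees the magenta marker on the rock in the middle of the mirror. Finish while still holding the mirror there, still, in the gripper alone; do not bump or shift the stand, its camera or anything else.

Things in the scene. Friction and masses are not known exactly. Their poses are not given: they have to be found in the camera images.
- mirror: Mirror panel: plate 80 mm wide (x), 6 thick (y), 104 tall; on it a blue grip bar 70 long (x), 10 thick (y), 100 to 130 mm above the origin. Silver on the -y side only, +y side black. About 0.11 kg. Origin: centre of the underside, z up. It starts in any one of the rack's slots, its axes parallel to the rack's (silver towards the rack's -y)
- mirror_face (a point): Centre of the silver face: 50 mm above the mirror's underside, on the -y side (3 mm from mid-thickness). Axes as mirror, so the face looks along -y
- rack: Wooden rack fixed to the table, 106 (x) by 184 (y) mm, 55 tall. Three open-topped slots along x at y = -60, 0, +60 mm, each 84 long, 8 wide, 45 deep, floor 10 mm above the table; panel tops are 140 mm above the table. Raise a panel 50 mm or more before moving it sideways. Origin: centre of the underside, z up
- sample_red: Red-brown paint sample panel with a dark wooden grip bar, same shape and size as the mirror, loose in another slot. Origin: centre of the underside. Leave it there
- sample_green: Olive-green paint sample panel with a dark wooden grip bar, same shape and size as the mirror, loose in the third slot. Origin: centre of the underside. Leave it there
- stand: Sighting stand fixed to the table. Origin: on its vertical pivot axis at table height; x points to the marker. Steel foot 110 mm across, yellow pivot cap 44 mm across with its top at 28 mm; a rust and olive rock, 230 mm tall, 170 to 380 mm from the axis round +x; a camera on a flat arm that turns about the axis (stiff, but shifts if pushed)
- pivot (a point): Point on the pivot axis straight above the yellow cap, 130 mm above the table (lens height): the mirror face centre belongs here
- marker (a point): Centre of the magenta ball marker, 28 mm across, set in the rock: 240 mm from the pivot axis, 130 mm above the table. A lobe of the rock hides it from the camera's direct view
- lens (a point): Centre of the lens front of the black camera (160 mm tall, 240 to 298 mm from the axis). It looks at the pivot axis from 240 mm, 130 mm above the table, 49 to 89 degrees anticlockwise from above from the stand's x. Lens and marker are equally far from the axis, so the mirror must face the bearing halfway between them
- aim (a point): An unseen reference point, 180 mm from the pivot axis and 130 mm above the table, on the bearing halfway between marker and lens. Seen in the mirror from the lens, the marker is centred when the line square to the face through its centre passes through this point
- paint_cup: Terracotta-coloured open cup, 80 mm across, 100 mm tall; origin: centre of the underside. Leave it alone
- spray_bottle: White bottle with a blue cap, 64 mm across, 190 mm tall; origin: centre of the underside. Leave it alone
- brush: Paint brush lying flat; origin: middle of its underside. Leave it alone
- tape_roll: Blue ring of tape, 90 mm across, 25 mm tall; origin: centre of the underside. Leave it alone
Mind the look-alikes: they are no part of the job. What is shaped like the mirror but purple is not meant.

How it is judged:
By the outcome, as a careful person would: the job done as asked, in the order asked, and still so for the second after the job is handed in, while the arm keeps its last pose, push and grip.
It also fails if it takes over 35 s, if anything falls off the work surface, if the arm or the gripper's body presses on something with over 40 N, if the wrist force passes 120 N, or if a joint passes its speed limit or range.

## Working session

There is one attempt and no reset: what is moved stays moved. The work goes in short steps, Python scripts to look and compute and a tool call to move; the robot and the scene stay as the last step left them, time stands still between calls to the robot, and variables do not carry over. Pictures are saved under pics/ and viewed, at most 10 in all, crops included, and the job is handed in when it is done.

Besides the shell and the picture viewer there is one more tool, called after "Request:" by a JSON object that holds its "fn" and its "kwargs". step_arm: Moves the arm, as the interface text tells. Its arguments: {"type":"object","properties":{"moves":{"type":"array","items":{"type":"array","items":{"type":"array","items":{"type":"number"}}}}},"required":["moves"]}

```bash
mkdir -p pics; ls; cat > h.py <<'E'
import numpy as np, cv2
from rig import r
def grab(name):
    im,d=r.read_camera(name); np.savez('pics/%s.npz'%name,im=im,d=d); return im,d
def cloud(name):
    f=np.load('pics/%s.npz'%name); im,d=f['im'],f['d']; m=r.camera_model(name)
    v,u=np.mgrid[:d.shape[0],:d.shape[1]]
    c=np.stack([(u-m['cx'])/m['fx']*d,(v-m['cy'])/m['fy']*d,d],-1)
    X=(c-np.array(m['t']))@np.array(m['R']); X[d<=0]=np.nan
    return im,X
E
python3 - <<'E'
from h import *
for n in('top','scene'):
    im,d=grab(n); cv2.imwrite('pics/%s0.png'%n,im)
    m=r.camera_model(n); print(n,m['fx'],m['R'],m['t'])
print(r.state(),r.nose_length)
E
```

```text
pics
top 427.35750139198393 [[ 0.00401753 -0.99989871 -0.01365373]
 [-0.9866234  -0.00173832 -0.1630069 ]
 [ 0.16296665  0.01412598 -0.98653045]] [0.07382561 0.55197402 1.07505767]
scene 530.7147779427693 [[ 0.80521328  0.59288579  0.01086309]
 [ 0.49159951 -0.65718536 -0.57134694]
 [-0.33160442  0.46539644 -0.82063674]] [-0.48740068 -0.15052685  1.82737086]
{'time_s': 0.1, 'joint_pos': array([-1.24598285e+00,  3.20224426e-01,  1.56553674e+00, -3.55704247e-06,
        1.25741745e+00, -1.99899358e-02]), 'joint_velocities': array([ 0.00016445, -0.00086906, -0.00422143,  0.00120738,  0.00068788,
       -0.00140675]), 'joint_efforts': array([ 7.29838339e-04, -4.13331699e+01, -2.32510579e+01,  7.28594698e-02,
        4.21680522e-02, -5.27271914e-05]), 'tool_pos': array([ 0.19422918, -0.54076068,  0.23521425]), 'orientation': array([-7.83535185e-04,  9.85175195e-01,  1.71549430e-01, -1.22064645e-04]), 'force': array([ 0.49996303,  0.51816948, -0.23902088]), 'moment': array([-0.00236002, -0.00256368, -0.01591935]), 'finger_force': 0.0, 'gripper_width': 0.09128263477879293} 0.022
```

View pics/top0.png

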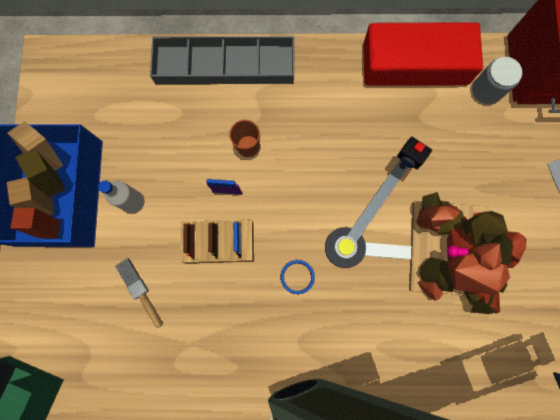

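View pics/scene0.png

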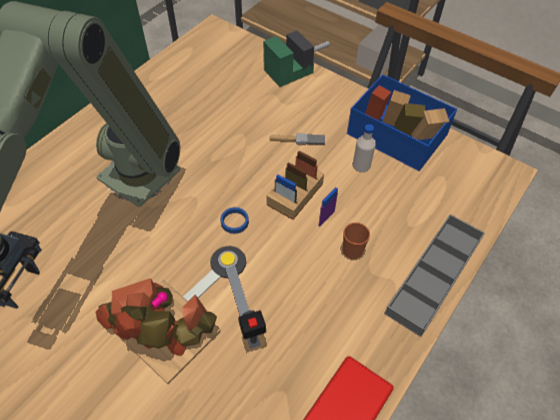

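The top view shows the rack at (217,242), with the mirror's blue bar in its right slot at about (237,238). The yellow cap is at (346,247), the marker at (458,252) and the camera at (413,152). The purple decoy is at (224,187). In the scene view the silver face at (287,188) looks towards the stand.

```bash
python3 - <<'E'
from h import *
for n,boxes in (('top',dict(bar=(225,215,250,265),cap=(325,230,365,265),mark=(440,235,475,265),red=(405,135,435,165),rack=(170,210,265,275))),
  ('scene',dict(bar=(265,165,305,205),cap=(210,245,245,275),mark=(145,285,175,310),red=(240,310,265,335)))):
    im,X=cloud(n); hsv=cv2.cvtColor(im,cv2.COLOR_BGR2HSV).astype(int)
    H,S,V=[hsv[...,i] for i in range(3)]
    for k,(a,b,c,d) in boxes.items():
        M=np.zeros(H.shape,bool); M[b:d,a:c]=1
        sel={'bar':(H>100)&(H<125)&(S>140)&(V>70),'cap':(H>22)&(H<35)&(S>170)&(V>140),'mark':(H>145)&(H<170)&(S>150),'red':((H<8)|(H>174))&(S>170)&(V>120),'rack':V>=0}[k]
        M&=sel&np.isfinite(X[...,0]); P=X[M]
        if k=='bar': P=P[P[:,2]>.12]
        if k=='rack': P=P[abs(P[:,2]-.055)<.008]
        if len(P)<3: print(n,k,'none',len(P)); continue
        rect=cv2.minAreaRect(P[:,:2].astype(np.float32)*1000)
        print(n,k,len(P),P.mean(0).round(4),np.ptp(P,0).round(4),P.min(0).round(4),rect)
    # whole camera/arm blob on stand
    if n=='top':
        for z0,z1,nm in((.145,.175,'camtop'),):
            M=np.zeros(H.shape,bool);M[120:190,385:440]=1
            P=X[M&(X[...,2]>z0)&(X[...,2]<z1)]; print(nm,P.mean(0),cv2.minAreaRect(P[:,:2].astype(np.float32)*1000))
        M=np.zeros(H.shape,bool);M[172:228,345:405]=1
        P=X[M&(X[...,2]>.008)&(X[...,2]<.04)]; print('arm',len(P),P.mean(0),P[:,2].min(),P[:,2].max(),cv2.fitLine(P[:,:2].astype(np.float32),cv2.DIST_HUBER,0,.01,.01).ravel())
    crops=im[205:275,165:265] if n=='top' else im[140:225,250:345]
    cv2.imwrite('pics/crop_%s.png'%n,cv2.resize(crops,None,fx=6,fy=6,interpolation=cv2.INTER_CUBIC))
E
```

```text
top bar 132 [0.4821 0.1871 0.1387] [0.0659 0.0097 0.0224] [0.4498 0.1824 0.1224] ((482.8082580566406, 187.42001342773438), (66.11831665039062, 8.949706077575684), 1.5754294395446777)
top cap 171 [ 0.4703 -0.0886  0.0294] [0.0345 0.0373 0.0115] [ 0.453  -0.1078  0.024 ] ((470.285400390625, -89.14907836914062), (34.48865509033203, 37.259708404541016), 0.08453067392110825)
top mark 179 [ 0.4503 -0.3343  0.14  ] [0.0257 0.0458 0.0214] [ 0.4389 -0.3607  0.1278] ((449.0273132324219, -337.2200622558594), (45.257537841796875, 24.9753475189209), 77.2764892578125)
top red 67 [ 0.6982 -0.2511  0.1654] [0.0225 0.0245 0.0141] [ 0.6868 -0.265   0.1561] ((698.3306274414062, -251.17733764648438), (19.602327346801758, 19.594730377197266), 51.09229278564453)
top rack 2078 [0.4804 0.2409 0.0559] [0.1094 0.1866 0.0156] [0.4271 0.155  0.0474] ((482.946533203125, 248.452392578125), (106.23545837402344, 184.66091918945312), 1.763695240020752)
camtop [ 0.68992917 -0.24433015  0.15509858] ((689.7274780273438, -244.45042419433594), (61.860103607177734, 58.68437194824219), 54.77997589111328)
arm 781 [ 0.597072
[... 176 characters left out ...]
] [0.4538 0.1796 0.1205] ((488.9432373046875, 187.15072631835938), (70.13453674316406, 14.140154838562012), 1.6867384910583496)
scene cap 124 [ 0.474  -0.0885  0.0269] [0.0412 0.0418 0.0204] [ 0.4532 -0.109   0.0166] ((474.2234802246094, -88.71580505371094), (39.64686584472656, 40.86699295043945), 41.81437301635742)
scene mark 147 [ 0.4548 -0.3369  0.1342] [0.0589 0.0663 0.0933] [ 0.4103 -0.3606  0.053 ] ((444.2527770996094, -321.5594177246094), (36.78327560424805, 81.54218292236328), 33.689937591552734)
scene red 64 [ 0.7005 -0.25    0.1616] [0.0291 0.0274 0.0222] [ 0.6837 -0.2618  0.1475] ((699.4007568359375, -248.85134887695312), (20.328203201293945, 27.24263572692871), 41.79633712768555)
```

View pics/crop_top.png

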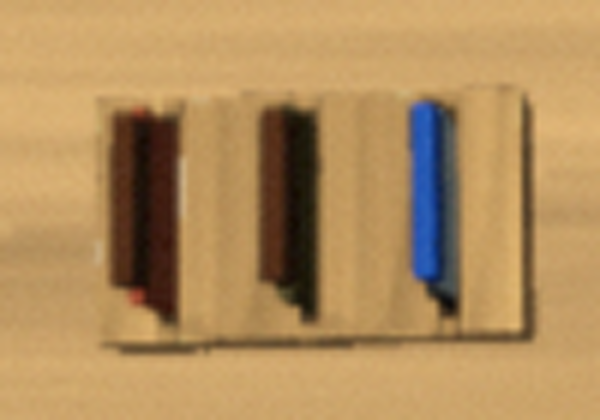

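View pics/crop_scene.png

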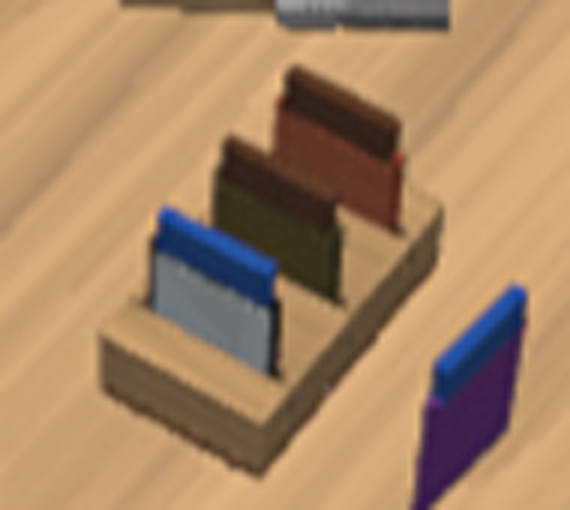

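The crops confirm it: the mirror is in the slot nearest the stand, with its silver face towards -y, and the purple decoy stands apart from the rack. Next I refine with ray-plane intersections at known heights.

```bash
cat >> h.py <<'E'
def plane(name,uv,z):
    m=r.camera_model(name); R=np.array(m['R']); c=-R.T@np.array(m['t']); uv=np.atleast_2d(uv)
    d=np.c_[(uv[:,0]-m['cx'])/m['fx'],(uv[:,1]-m['cy'])/m['fy'],np.ones(len(uv))]@R
    return (c+d*((z-c[2])/d[:,2:]))[:,:2]
E
python3 - <<'E'
from h import *
def box(H,b): M=np.zeros(H.shape,bool); M[b[1]:b[3],b[0]:b[2]]=1; return M
uv=lambda M: np.argwhere(M)[:,::-1].astype(float)
for n,B in (('top',dict(cap=(325,230,365,265),mark=(440,235,475,265),red=(405,135,435,165),strip=(368,235,408,268),bar=(225,215,250,265),foot=(318,220,372,274))),
  ('scene',dict(cap=(210,245,245,275),mark=(145,285,175,310),red=(240,310,265,335),strip=(180,270,225,302),bar=(265,165,305,205)))):
    im,X=cloud(n); hsv=cv2.cvtColor(im,cv2.COLOR_BGR2HSV).astype(int); H,S,V=[hsv[...,i] for i in range(3)]
    cap=plane(n,uv(box(H,B['cap'])&(H>22)&(H<35)&(S>170)&(V>130)),.028)
    rc=lambda P:cv2.minAreaRect(P.astype(np.float32)*1000)
    print(n,'cap',cap.mean(0),rc(cap)[:2],cv2.minEnclosingCircle(cap.astype(np.float32)))
    mk=plane(n,uv(box(H,B['mark'])&(H>145)&(H<170)&(S>150)),.135); print(' mark',mk.mean(0),rc(mk))
    rd=plane(n,uv(box(H,B['red'])&((H<8)|(H>174))&(S>170)&(V>120)),.16); print(' red',rd.mean(0),rc(rd))
    st=plane(n,uv(box(H,B['strip'])&(S<60)&(V>140)),.003); print(' strip',len(st),st.mean(0),rc(st),cv2.fitLine(st.astype(np.float32),2,0,.01,.01).ravel())
    M=box(H,B['bar'])&(H>100)&(H<125)&(S>140)
    br=uv(M); z=X[M][:,2]
    if n=='top':
        P=plane(n,br,.14);print(' bar(all @.14)',P.mean(0),rc(P)); P2=plane(n,br[z>.136],.14); print('  topmost',P2.mean(0),rc(P2))
        ft=box(H,B['foot'])&(V<90)&(S<120); c=max(cv2.findContours(ft.astype(np.uint8),0,1)[0],key=cv2.contourArea)
        print(' foot',cv2.minEnclosingCircle(plane(n,c[:,0].astype(float),.01).astype(np.float32)))
    else:
        P=X[M]; print(' bar',P[P[:,2]>.137].mean(0))
E
```

```text
top cap [ 0.47043133 -0.08877841] ((470.4064636230469, -89.24946594238281), (34.202396392822266, 36.94194030761719)) ((0.4702149033546448, -0.08877256512641907), 0.01948700100183487)
 mark [ 0.45076303 -0.33620916] ((449.0247497558594, -337.63885498046875), (48.95634078979492, 26.264673233032227), 77.8166275024414)
 red [ 0.69997549 -0.25276422] ((699.994873046875, -252.64039611816406), (19.644445419311523, 20.30537986755371), 54.125877380371094)
 strip 532 [ 0.46215808 -0.20319734] ((462.2726135253906, -203.12355041503906), (105.446533203125, 35.683433532714844), 85.58950805664062) [ 0.08610809  0.9962858   0.46215808 -0.20319735]
 bar(all @.14) [0.48169153 0.18694775] ((482.4105224609375, 186.67733764648438), (67.19813537597656, 9.580076217651367), 1.3105231523513794)
  topmost [0.48361983 0.18790489] ((483.5670471191406, 187.9330596923828), (64.82007598876953, 7.196540832519531), 1.244825839996338)
 foot ((0.4694930613040924, -0.08822330087423325), 0.053824830800294876)
scene cap [ 0.474617   -0.08889992] ((474.7922058105469, -88.72058868408203), (39.891841888427734, 37.52266311645508)) ((0.4744037389755249, -0.08909141272306442), 0.02035444788634777)
 mark [ 0.45517222 -0.3371596 ] ((455.38165283203125, -338.46337890625), (47.36851119995117, 27.236053466796875), 88.35977935791016)
 red [ 0.70004993 -0.24946713] ((700.2841796875, -249.30296325683594), (19.66034507751465, 21.827190399169922), 51.33327865600586)
 strip 398 [ 0.46139238 -0.19525212] ((462.2955322265625, -198.39944458007812), (122.07489776611328, 35.735389709472656), 85.31602478027344) [ 0.14129755  0.98996717  0.46139237 -0.19525212]
 bar [0.49172131 0.18655783 0.1401427 ]
```

Request:
{"fn": "step_arm", "kwargs": {"moves": [[[0,0,3,0,154],[0,0,3,0,154],[0,0,3,0,154],[0,0,3,0,154],[0,0,2,0,154],[1,2.6,0,-0.7,154],[1,2.6,0,-0.7,154],[1,2.6,0,-0.7,154],[1,2.6,0,-0.7,154],[1,2.6,0,-0.7,154],[1,2.6,0,-0.7,154],[1,2.6,0,-0.7,154],[1,2.6,0,-0.7,154],[1,2.6,0,-0.7,154],[1,2.6,0,-0.7,154],[1,2.6,0,-0.7,154],[1,2.6,0,-0.7,154],[1,2.6,0,-0.7,154],[1,2.6,0,-0.7,154],[1,2.6,0,-0.7,154]]]}}

```text
time_s: 1.77
tool_pos: [0.3443, -0.1498, 0.3757]
orientation: [-0.0, 0.997, 0.08, -0.0]
force: [0.7, -0.8, -0.8]
gripper_width: 0.0362
finger_force: 0.0
```

Request:
{"fn": "step_arm", "kwargs": {"moves": [[[1,2.6,0,-0.7,154],[1,2.6,0,-0.7,154],[1,2.6,0,-0.7,154],[1,2.6,0,-0.7,154],[1,2.6,0,-0.7,154],[1,2.6,0,-0.7,154],[1,2.6,0,-0.7,154],[1,2.6,0,-0.7,154],[1,2.6,0,-0.7,154],[1,2.6,0,-0.7,154],[1,2.6,0,-0.6,154],[1,2.6,0,0,154],[1,1.7,0,0,154],[1,0,0,0,154],[0,0,0,0,154],[0,0,0,0,154]]]}}

```text
time_s: 3.1
tool_pos: [0.4843, 0.1771, 0.3754]
orientation: [0.001, 1.0, 0.014, -0.001]
force: [-0.5, -1.1, 0.0]
gripper_width: 0.0362
finger_force: 0.0
```

```bash
cat >> h.py <<'E'
def st():
    s=r.state(); w,x,y,z=s['orientation']
    from scipy.spatial.transform import Rotation as Ro
    Y=Ro.from_quat([x,y,z,w]).as_matrix()
    print(s['time_s'],s['tool_pos'].round(4),'closing bearing',np.degrees(np.arctan2(Y[1,1],Y[0,1])).round(2),'zaxis',Y[:,2].round(4),'w',s['gripper_width'],'ff',s['finger_force'],s['force'].round(2),s['joint_pos'].round(2))
E
python3 -c "
from h import *
st()"
```

```text
3.1 [0.4843 0.1771 0.3754] closing bearing -88.38 zaxis [-0.0016 -0.0012 -1.    ] w 0.036183269363536164 ff 0.0 [-0.48 -1.07  0.04] [ 0.33  0.17  1.42 -0.    1.55  1.87]
```

Request:
{"fn": "step_arm", "kwargs": {"moves": [[[0,1.1,0,0,154],[0,0,-3,0,154],[0,0,-3,0,154],[0,0,-3,0,154],[0,0,-3,0,154],[0,0,-3,0,154],[0,0,-2.5,0,154],[0,0,0,0,154],[0,0,0,0,154]]]}}

```text
time_s: 3.85
tool_pos: [0.4837, 0.1884, 0.2009]
orientation: [0.0, 1.0, 0.014, -0.001]
force: [0.8, 0.1, 1.0]
gripper_width: 0.0363
finger_force: 0.0
```

```bash
python3 - <<'E'
from h import *
st()
a,_=grab('top');b,_=grab('scene')
a=cv2.resize(a[190:290,150:270],None,fx=3.3,fy=4);b=cv2.resize(b[120:220,240:360],None,fx=3.3,fy=4)
cv2.imwrite('pics/pre.png',np.hstack([a,b]))
E
```

```text
3.85 [0.4837 0.1884 0.2009] closing bearing -88.39 zaxis [-1.8e-03 -6.0e-04 -1.0e+00] w 0.03627704598083287 ff 0.0 [0.85 0.08 0.97] [0.35 0.26 1.74 0.   1.14 1.89]
```

View pics/pre.png

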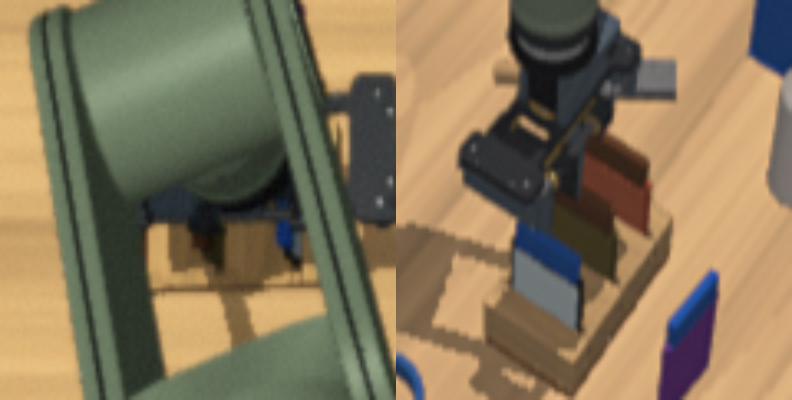

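The gripper is above the blue bar, which is at about (548,250) in the right half. The fingers straddle it and the neighbouring panels are clear.

Request:
{"fn": "step_arm", "kwargs": {"moves": [[[0,0,-2,0,154],[0,0,-2,0,154],[0,0,-1,0,154],[0,0,-1,0,154],[0,0,-1,0,154],[0,0,0,0,154],[0,0,0,0,154]]]}}

```text
time_s: 4.53
tool_pos: [0.4846, 0.1889, 0.1312]
orientation: [-0.0, 1.0, 0.014, 0.0]
force: [0.1, -0.2, 0.1]
gripper_width: 0.0359
finger_force: 0.0
```

```bash
python3 - <<'E'
from h import *
st()
b,_=grab('scene')
cv2.imwrite('pics/pre2.png',cv2.resize(b[120:220,240:360],None,fx=5,fy=5,interpolation=2))
E
```

```text
4.5333 [0.4846 0.1889 0.1312] closing bearing -88.35 zaxis [ 1.e-04  0.e+00 -1.e+00] w 0.03587318395811685 ff 0.0 [ 0.14 -0.16  0.14] [ 0.35  0.33  1.84 -0.    0.97  1.89]
```

View pics/pre2.png

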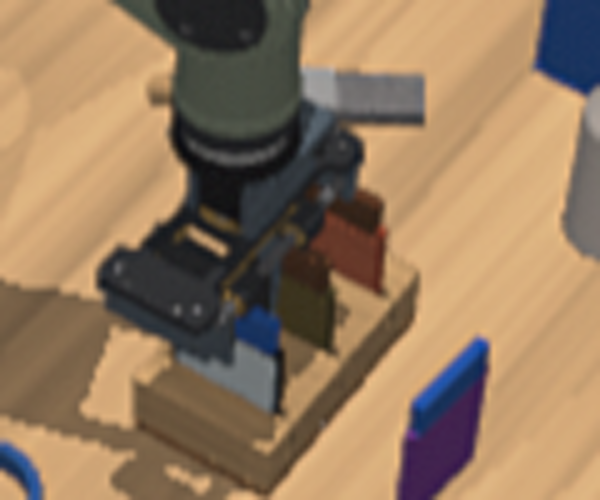

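The fingers straddle the bar with no contact, so I close now.

Request:
{"fn": "step_arm", "kwargs": {"moves": [[[0,-0.1,0,0,180],[0,0,0,0,200],[0,0,0,0,215],[0,0,0,0,225],[0,0,0,0,235],[0,0,0,0,255],[0,0,0,0,255],[0,0,0,0,255],[0,0,0,0,255],[0,0,0,0,255]]]}}

```text
time_s: 5.42
tool_pos: [0.4845, 0.1885, 0.1312]
orientation: [-0.001, 1.0, 0.014, 0.0]
force: [-1.5, 4.7, 2.1]
gripper_width: 0.0097
finger_force: 30.0
```

Request:
{"fn": "step_arm", "kwargs": {"moves": [[[0,0.05,0,0,255],[0,0,0.5,0,255],[0,0,0.5,0,255],[0,0,1,0,255],[0,0,1,0,255],[0,0,1,0,255],[0,0,1,0,255],[0,0,1,0,255],[0,0,1,0,255],[0,0,1,0,255],[0,0,1,0,255],[0,0,1,0,255],[0,0,1,0,255],[0,0,1,0,255],[0,0,1,0,255],[0,0,0,0,255],[0,0,0,0,255]]]}}

```text
time_s: 6.83
tool_pos: [0.4846, 0.1884, 0.2615]
orientation: [-0.0, 1.0, 0.014, 0.001]
force: [-0.0, -0.4, -0.6]
gripper_width: 0.0099
finger_force: 30.0
```

```bash
python3 - <<'E'
from h import *
st()
b,_=grab('scene')
cv2.imwrite('pics/lift.png',cv2.resize(b[90:290,140:360],None,fx=3,fy=3,interpolation=2))
E
```

```text
6.8333 [0.4846 0.1884 0.2615] closing bearing -88.34 zaxis [ 1.1e-03  3.0e-04 -1.0e+00] w 0.009945182343966635 ff 29.9994957447052 [-0.03 -0.36 -0.56] [ 0.35  0.22  1.64 -0.    1.28  1.89]
```

View pics/lift.png

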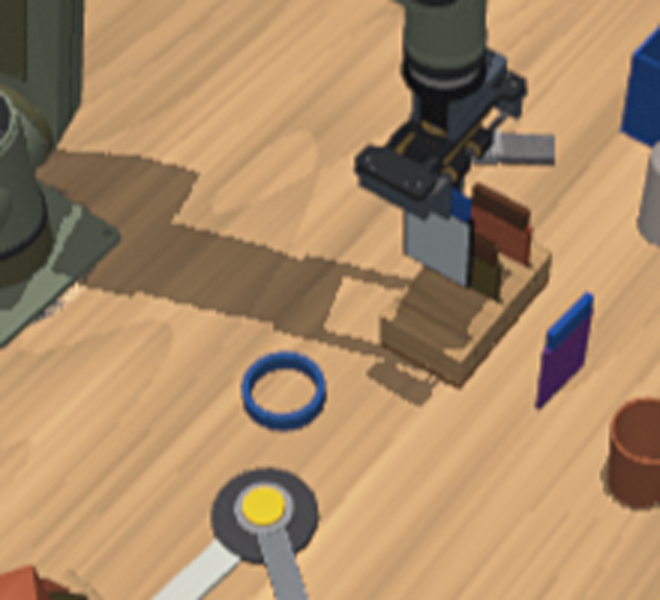

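The mirror hangs clear above its slot, and the red and olive panels are still in theirs.

Request:
{"fn": "step_arm", "kwargs": {"moves": [[[-0.1,-0.7,0,1,255],[-0.1,-1.5,0,1.3,255],[-0.1,-1.5,0,1.3,255],[-0.1,-1.5,0,1.3,255],[-0.1,-1.5,0,1.3,255],[-0.1,-1.5,0,1.3,255],[-0.1,-1.5,0,1.3,255],[-0.1,-1.5,0,1.3,255],[-0.1,-1.5,0,1.3,255],[-0.1,-1.5,0,1.3,255],[-0.1,-1.5,0,1.3,255],[-0.1,-1.5,0,1.3,255],[-0.1,-1.5,0,1.3,255],[-0.1,-1.5,0,1.3,255],[-0.1,-1.5,0,1.3,255],[0,-1.5,0,1.3,255],[0,-1.5,0,1.3,255],[0,-1.5,0,1.3,255],[0,-1.25,0,0.2,255],[0,0,0,0,255]]]}}

```text
time_s: 8.55
tool_pos: [0.469, -0.0878, 0.2601]
orientation: [0.0, 0.977, 0.215, -0.001]
force: [-1.1, -0.3, -1.2]
gripper_width: 0.0101
finger_force: 30.0
```

Request:
{"fn": "step_arm", "kwargs": {"moves": [[[0,0,-1,0,255],[0,0,-1,0,255],[0,0,-1,0,255],[0,0,-1,0,255],[0,0,-1,0,255],[0,0,-1,0,255],[0,0,0,0,255],[0,0,0,0,255],[0,0,0,0,255],[0,0,0,0,255]]]}}

```text
time_s: 9.38
tool_pos: [0.4699, -0.0863, 0.2016]
orientation: [0.0, 0.976, 0.216, 0.001]
force: [-1.0, 1.0, -0.5]
gripper_width: 0.0098
finger_force: 30.0
```

```bash
python3 - <<'E'
from h import *
st()
a,_=grab('top');b,_=grab('scene');st()
a=cv2.resize(a[130:290,290:490],None,fx=2,fy=2,interpolation=2);b=cv2.resize(b[150:310,130:330],None,fx=2,fy=2,interpolation=2)
cv2.imwrite('pics/fin.png',np.hstack([a,b]))
# silver face / bar points seen by the scene camera, region near mirror
im,X=cloud('scene')
n0=np.radians(-65.05); n=np.array([np.cos(n0),np.sin(n0),0]); p=np.array([.4705,-.0888,.13]); t=np.array([-n[1],n[0],0])
Q=X-p; A=np.nan_to_num(Q@n,nan=9); B=np.nan_to_num(Q@t,nan=9)
hsv=cv2.cvtColor(im,cv2.COLOR_BGR2HSV).astype(int)
M=(abs(A)<.015)&(abs(B)<.055)&(X[...,2]>.075)&(X[...,2]<.172)&(hsv[...,2]>80)
P=X[M]; print(len(P))
c=np.median(P,0); nn=np.linalg.svd(P-c,full_matrices=False)[2][2]; nn*=np.sign(nn@n)
print('normal',nn,np.degrees(np.arctan2(nn[1],nn[0])),'d',np.median(A[M]),'t range',np.percentile(B[M],[1,99]),'z',np.percentile(P[:,2],[1,99]))
E
```

```text
9.3833 [ 0.4699 -0.0863  0.2016] closing bearing -65.04 zaxis [ 1.5e-03 -4.0e-04 -1.0e+00] w 0.00984592429422336 ff 29.999461770057678 [-1.    1.04 -0.49] [-0.21  0.19  1.83 -0.    1.11  0.93]
9.4833 [ 0.4697 -0.0863  0.2015] closing bearing -65.05 zaxis [ 1.3e-03 -3.0e-04 -1.0e+00] w 0.00983623097833778 ff 29.999601244926453 [-0.43  0.04 -0.67] [-0.21  0.19  1.83 -0.    1.11  0.93]
275
normal [ 0.42655889 -0.90441398 -0.00910357] -64.74950418455253 d 0.0024207896260388354 t range [-0.03643913  0.038657  ] z [0.08140768 0.17043034]
```

View pics/fin.png

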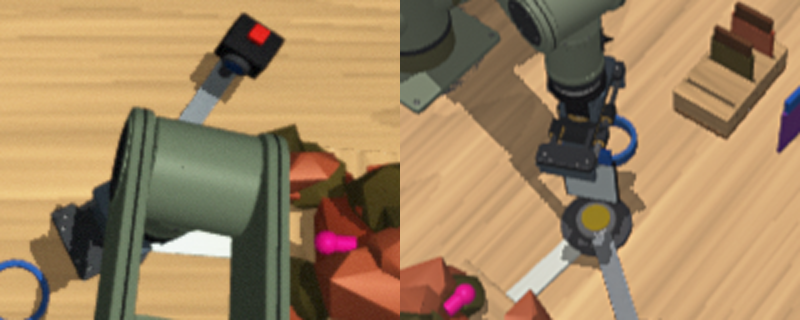

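The mirror hangs over the cap with its silver face pointing between the camera and the marker at (325,242), left half. The face normal measures -64.7° against a target of -65.05°. The stand and camera haven't moved. I make one 1 mm correction in x, settle, and hand in.

Request:
{"fn": "step_arm", "kwargs": {"moves": [[[0.1,0,0,0,255],[0,0,0,0,255],[0,0,0,0,255],[0,0,0,0,255],[0,0,0,0,255],[0,0,0,0,255],[0,0,0,0,255],[0,0,0,0,255]]]}}

```text
time_s: 10.15
tool_pos: [0.4704, -0.0862, 0.201]
orientation: [0.0, 0.976, 0.216, 0.0]
force: [1.0, 0.4, -0.4]
gripper_width: 0.01
finger_force: 30.0
```

```bash
python3 -c "
from h import *
st(); print(r.finish_job())"
```

```text
10.15 [ 0.4704 -0.0862  0.201 ] closing bearing -65.05 zaxis [ 0.e+00 -1.e-04 -1.e+00] w 0.009989426526081811 ff 29.99951720237732 [ 0.96  0.44 -0.43] [-0.21  0.2   1.83 -0.    1.11  0.93]
the job is handed in; nothing more can be done
None
```

I handed the job in at 10.2 s with the gripper alone holding the mirror upright over the yellow pivot cap, its face centre at lens height to within a few mm and its silver face turned halfway between lens and marker to within about half a degree; both sample panels are still in their slots, the stand looks undisturbed, and no verdict came back.

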